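Lock the delivery case: strap over the stud, snap cap on

TASK

Lock the grey delivery case: swing its steel strap down flat on the lid so that its eye drops over the stud, then pick up the loose round aluminium snap cap by its knob and press it squarely onto the stud, past the click, until it sits fully home on the collar. Do not let go: finish while still holding the cap and pressing it firmly down. Leave the other things on the worktop where they are.

Things in the scene. Friction and masses are not known exactly. Their poses are not given: they have to be found in the camera images.
- case: grey lidded delivery case with bright metal corners, 170 mm (its x, front to back) by 200 mm (its y) by 80 mm tall, fixed to the worktop. Origin: centre of its underside; x points to its back (hinge side), z up. Its yaw varies up to 0.4 rad. On its flat lid, 80 mm above the worktop, are the strap hinge and the stud.
- stud: steel snap stud on the lid. Origin: centre of the top face of its round collar (28 mm wide, 6 mm tall), 86 mm above the worktop; axes as the case's. This face is the seat for the cap's underside. 65 mm in front of the strap's hinge axis. A 10 mm post rises 16 mm from the collar; four sprung balls stick out of it to radius 10 mm, centres 12.5 mm above the origin.
- strap (a joint): angle of the dark steel hinged strap, rad: 0 = closed, flat on the lid, its eye round the stud's collar; grows as it swings up and back (1.57 upright, stop at 2.1). Starts at 1.2 to 1.9. A stiff hinge (0.08 N m) holds it at any angle, so push it all the way down, best on the plain tab beyond the eye, 83 to 117 mm from the axis.
- strap_hinge (a point): middle of the strap's hinge axis, fixed on the case, 83 mm above the worktop, 60 mm behind the case's centre. The axis runs along the case's y; the closed strap points to the case's -x.
- strap_tip (a point): middle of the strap's free end, 117 mm from the hinge axis, mid thickness; moves with the strap. Strap: 48 mm wide, 4 mm thick, round 32 mm eye centred 65 mm from the axis; closed, its top face is 85 mm above the worktop, 1 mm below the collar's top.
- cap: loose aluminium snap cap, upright, 50 mm tall, about 50 g: round flange 44 mm wide, 22 mm tall, with a ribbed knob 26 mm wide, 28 mm tall on top. Origin: centre of its underside; z up its axis. Socket below: 22 mm mouth, 20 mm deep. On the stud (any yaw) it meets the balls 11 mm above the seat; the push rises to 6-12 N, then at the click, 5 mm up, the cap is drawn down; home = underside on collar.
- stamp: rubber stamp with turned wooden handle on a small block (30x62x72 mm), on the front part of the worktop; leave alone. Origin: centre of its underside.
- stopper: reddish-brown bottle stopper standing on its wide head (38x38x57 mm, wide below, thinner neck above), on the front part of the worktop; leave alone. Origin: centre of its underside.
- cake_box: cardboard cake box (112x150x63 mm) at the left, behind the mug; leave alone. Origin: centre of its underside.
Mind the look-alikes: they are no part of the job. Several things look just like the cap: the one meant starts nearest to the robot's base.

How it is judged:
On the way, in this order (a step that is already met when the one before it is completed fails the run):
1. the strap is swung down flat, its eye round the stud, while the cap is not yet on the stud (value of joint strap below 0.06 rad and horizontal distance between cap and stud above 0.03 m), for 0.2 s.
2. the fingers hold the cap above the worktop, with the strap closed (value of joint strap below 0.06 rad and height (world z) of cap above 0.03 m and contact force between the fingers and cap above 2 N), for 0.2 s.
3. the cap has snapped over the stud and sits home, strap closed under it (value of joint strap below 0.06 rad and z of cap in the frame of stud below 0.0025 m and horizontal distance between cap and stud below 0.003 m and angle between cap's own z axis and vertical below 0.08 rad), for 0.2 s.
At the end, for the whole second after the job is handed in: The strap is closed (joint below 0.06 rad), the cap sits home on the stud (underside within 2.5 mm of the collar's top, within 3 mm of centre, upright within 0.08 rad) and is still; the fingers still hold it (over 2 N) and press it onto the collar with more than 4 N, through the last second (all of step 3 and contact force between cap and stud above 4 N and contact force between the fingers and cap above 2 N and linear speed of cap below 0.02 m/s); the arm keeps its last pose, push and grip.
It fails at once if one of the other things (rubber stamp, bottle stopper, cake box) is pushed away or knocked over (moved more than 30 mm) (distance of any of stamp, stopper, cake_box from where it was at the start of the episode above 0.03 m).
It also fails if it takes over 72 s, if anything falls off the work surface, if the arm or the gripper's body presses on something with over 40 N, if the wrist force passes 120 N, or if a joint passes its speed limit or range.

ROBOT

A 7-joint arm with a two-finger parallel gripper is mounted at the origin on a cart in front of the work surface, level with it; the furniture and walls round the work are solid. World frame = base frame: x ahead of the robot, y to its left, z up, the work surface at z = 0. Lengths are in m, angles in rad, forces in N, time in s.
With the tool pointing down it reaches from about 0.425 to 0.925 m from the base axis. Payload 6.8 kg.
Tool frame: the origin (TCP) lies between the finger pads; the fingertips stand finger_overhang ahead of it and the grasp point (between the pads) lies 6 mm ahead of it (finger_overhang is the distance from the TCP to the fingertips, in m); z points along the fingers, y is the line along which they close (so a half turn about z gives the same grasp; the last joint's range is limited). The gripper opens to 85 mm and grips with 20 to 120 N. Pads are 22 mm wide; open, the fingers measure 114 mm over their backs; the gripper's body (76 mm by 85 mm) begins 54 mm behind the grasp point. The pads swing forward as they close: fully open they stand 13 mm farther back than shut.
Start: joints at [1.08, 0.477, 0.022, 1.555, -0.011, 1.109, -0.083], TCP at [0.252, -0.626, 0.256] pointing down, gripper open.
Joint ranges: [-2.96, 2.96], [-0.34, 2.1], [-1.41, 1.46], [0.24, 2.44], [-1.37, 4.51], [0.17, 1.92], [-2.96, 2.96]. Speed limits (rad/s): [2.39, 2.39, 3.14, 3.14, 3.14, 3.14, 3.14].

INTERFACE

Orientations are given as a unit quaternion [w, x, y, z].
In Python, from station import * gives the robot as it stands.
- The arm moves only by the tool drive_tool, never from a script. Its argument "increments" is a list of rows, each an object of numbers: "claw": the finger opening in m, from 0 to 0.0854; "dx", "dy", "dz": the shift along the tool's x, y, z in m; "wx", "wy", "wz": the turn, a rotation vector about the tool's x, y, z in degrees. A call has 1 to 20 rows; each row shifts and turns the commanded pose from where the row before left it, along the tool's axes as they then stand; what a row does not reach is not made up. A row lasts 1/8 s, in which the tool goes at most 62.5 mm and 10.7 degrees, less where a joint would pass 70% of its speed; a pose out of reach is approached as far as the arm can. A call with a gripper value outside its range is refused whole. The fingers move at their own pace and stop on an object; "newtons" is the grip in N (left out, the last holds). Time passes only in rows, so rows that do not move let the fingers close. It gives the time, the measured TCP pose, the force, the opening and the grip force at its end, in the units of the state.
- get_obs(): the state, without advancing time (a new reading comes with each control period).
- read_camera(name): name is "scene" or "top" or "wrist"; returns (picture, depth): 384x512x3 uint8, red, green, blue; 384x512 float32, m along the optical axis (not along the pixel's ray), 0 where there is no reading.
- calibration(name): a dict with "intrinsics" (3x3 intrinsics, pixels), "k1" (the pictures are not rectified: a ray, as slopes to the right and down, at radius r is drawn at 1 + k1 r^2 times it, then the intrinsics apply), "R" (3x3) and "t" (3): a world point X has camera coordinates R X + t; the wrist camera has in their place "mount" (4x4, takes a point from camera to tool coordinates, whose origin is the TCP and whose axes are the flange's). Camera axes: x right, y down, z forward; pixel columns grow to the right and rows downward; lengths in m; the calibration is good to about 2 mm. A picture is of the moment at which its call begins: read the wrist's pose just before it. calibration takes no time and is no camera call.
- hand_in(): hands the job in; it is judged then, once.
The state is a dict: "t": time; "q": joint angles; "joint_vel": joint speeds; "joint_torque": joint torques, N m; "eef_pos": TCP position; "tool_rot": TCP orientation; "contact_force": force on the tool from outside, world axes, zero at the start; "torque": the same for the moment, N m; "gripper_width": opening from 0.0 (shut) to 1.0 (fully open); "grasp_force": force on a finger pad.
Only numpy, scipy, OpenCV 4.12 (cv2) and the standard library are available. Lean on these libraries where they do the work, as an engineer would, in place of code of your own. Each camera call takes 0.05 s, during which the arm holds its last target. There are 200 camera calls.

## Working session

There is one attempt and no reset: what is moved stays moved. The work goes in short steps, Python scripts to look and compute and a tool call to move; the robot and the scene stay as the last step left them, time stands still between calls to the robot, and variables do not carry over. Pictures are saved under pics/ and viewed, at most 10 in all, crops included, and the job is handed in when it is done.

Besides the shell and the picture viewer there is one more tool, called after "Emit:" as name([rows], argument=value, ...), one row to a line, values as JSON. drive_tool: Moves the arm, as the interface text tells. Its arguments: {"type":"object","properties":{"increments":{"type":"array","items":{"type":"object","properties":{"claw":{"type":"number"},"dx":{"type":"number"},"dy":{"type":"number"},"dz":{"type":"number"},"wx":{"type":"number"},"wy":{"type":"number"},"wz":{"type":"number"}}}},"newtons":{"type":"number"}},"required":["increments"]}

```bash
mkdir -p pics; ls; cat > h.py <<'E'
import numpy as np, cv2
from scipy.spatial.transform import Rotation as Ro
from station import *
def rot(o):
    w,x,y,z=o["tool_rot"]; return Ro.from_quat([x,y,z,w]).as_matrix()
def cam(name,o=None):
    c=calibration(name); K=np.array(c["intrinsics"])
    if name=="wrist":
        M=np.array(c["mount"]); o=o or get_obs(); T=np.eye(4); T[:3,:3]=rot(o); T[:3,3]=o["eef_pos"]; T=T@M
        return K,c["k1"],T[:3,:3],T[:3,3]
    R=np.array(c["R"]); t=np.array(c["t"]); return K,c["k1"],R.T,-R.T@t
def dirs(C,px):
    K,k1,R,p=C
    n=cv2.undistortPoints(np.array(px,float).reshape(-1,1,2),K,np.array([k1,0,0,0,0.])).reshape(-1,2)
    return np.c_[n,np.ones(len(n))]@R.T
def onplane(C,px,z):
    d=dirs(C,px); p=C[3]; return p+d*((z-p[2])/d[:,2])[:,None]
def cloud(C,px,dep): return C[3]+dirs(C,px)*np.array(dep)[:,None]
def allcloud(C,dep):
    v,u=np.mgrid[0:dep.shape[0],0:dep.shape[1]]
    P=cloud(C,np.c_[u.ravel(),v.ravel()],dep.ravel()).reshape(*dep.shape,3); P[dep==0]=np.nan; return P
E
python3 - <<'E'
from h import *
o=get_obs(); print(o)
for n in("scene","top"):
    im,d=read_camera(n); cv2.imwrite(f"pics/{n}.png",im[:,:,::-1]); np.savez(f"{n}.npz",im=im,d=d)
    print(n,cam(n)[3], cam(n)[2][:,2])
E
```

```text
pics
{'t': 0.0, 'q': array([ 1.07988785,  0.4777966 ,  0.02234796,  1.55644318, -0.01155792,
        1.10928562, -0.08309727]), 'joint_vel': array([-0.00060283,  0.001043  , -0.00093239,  0.00147336,  0.00121677,
        0.00190799, -0.00193434]), 'joint_torque': array([-7.13139470e-04, -5.96448326e+01,  1.60770692e+00, -2.81199718e+01,
        1.24880439e-02,  9.28998808e-03, -4.88301964e-06]), 'eef_pos': array([ 0.25192899, -0.62564244,  0.25533165]), 'tool_rot': array([-8.77091272e-04,  9.81738495e-01,  1.90233310e-01, -2.13776223e-04]), 'contact_force': array([-0.12143737, -0.04501756,  0.68664719]), 'torque': array([ 0.03851106,  0.01292569, -0.00725267]), 'grasp_force': 0.0, 'gripper_width': 1.0000029729776538}
scene [-0.09513044  0.31090909  0.81329086] [ 0.63475602 -0.29000415 -0.71622789]
top [0.43367333 0.03352581 1.0782641 ] [ 0.12777124  0.00467789 -0.99179263]
```

View pics/scene.png

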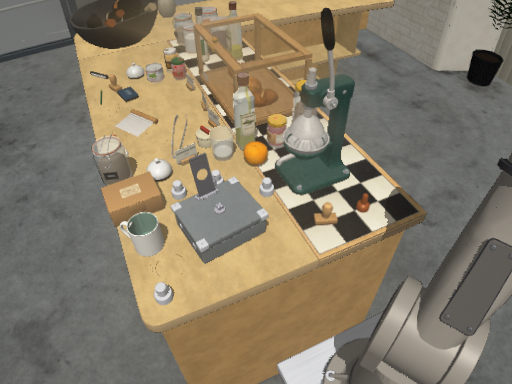

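View pics/top.png

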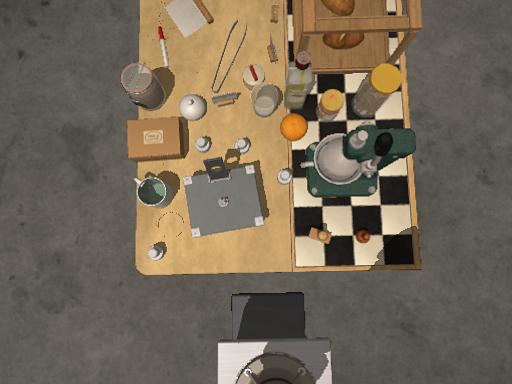

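Scene picture: the case is at about (220,220), its strap is upright at (203,175), and the stud is at (220,208). Four things look like the cap:

| Scene pixel | Top pixel |
|---|---|
| (163,292) | (155,252) |
| (179,188) | (203,144) |
| (217,177) | (242,145) |
| (267,187) | (285,176) |

The front-left one, (155,252) in the top picture, looks nearest to the base. I'll measure them all.

```bash
python3 - <<'E'
from h import *
z=np.load("top.npz"); im,d=z["im"],z["d"]; C=cam("top"); P=allcloud(C,d)
g=cv2.cvtColor(im,cv2.COLOR_RGB2HSV)
def cl(u,v,r,lo,hi):
    Q=P[v-r:v+r+1,u-r:u+r+1].reshape(-1,3); return Q[(Q[:,2]>lo)&(Q[:,2]<hi)]
for u,v in[(155,252),(203,144),(242,145),(285,176)]:
    Q=cl(u,v,14,.040,.06); F=cl(u,v,16,.008,.06)
    m=(Q.min(0)+Q.max(0))/2; print((u,v),"knob",m.round(4),np.ptp(Q,axis=0).round(3),len(Q),"flange",((F.min(0)+F.max(0))/2).round(4),"r",np.hypot(*m[:2]).round(3))
# lid
Z=P[:,:,2]; m=((Z>.072)&(Z<.088)).astype(np.uint8); m[:,:170]=0;m[:150]=0;m[240:]=0;m[:,275:]=0
n,lab,st,_=cv2.connectedComponentsWithStats(m); k=1+st[1:,4].argmax(); L=P[lab==k]; print("lid n",len(L),"z",np.median(L[:,2]))
r=cv2.minAreaRect(L[:,:2].astype(np.float32)*1000); print(r)
# stud
Q=cl(223,201,12,.092,.115); print("stud",Q.mean(0),((Q.min(0)+Q.max(0))/2),Q.max(0),len(Q))
# strap
S=P[145:190,195:240].reshape(-1,3); S=S[S[:,2]>.1]; print("strap",len(S),S.min(0),S.max(0),S[S[:,2]>S[:,2].max()-.015].mean(0))
# obstacles
for n,u,v,r in[("mug",152,190,22),("stamp",320,236,14),("box",155,138,30),("press",342,160,60),("orange",293,127,14)]:
    Q=cl(u,v,r,.015,.6); print(n,Q.min(0).round(3),Q.max(0).round(3))
s=np.load("scene.npz")["im"]; 
a=cv2.resize(im[130:270,130:310,::-1],None,fx=4,fy=4,interpolation=cv2.INTER_CUBIC); cv2.imwrite("pics/c1.png",a)
E
```

```text
(155, 252) knob [0.4058 0.3338 0.0479] [0.025 0.026 0.012] 77 flange [0.405  0.3336 0.031 ] r 0.525
(203, 144) knob [0.7213 0.199  0.0482] [0.024 0.026 0.011] 70 flange [0.7201 0.1985 0.031 ] r 0.748
(242, 145) knob [0.7142 0.0807 0.0503] [0.027 0.024 0.013] 68 flange [0.7133 0.0808 0.0325] r 0.719
(285, 176) knob [ 0.6191 -0.0432  0.0488] [0.027 0.026 0.009] 65 flange [ 0.6168 -0.0435  0.031 ] r 0.621
lid n 4181 z 0.08005799026415128
((544.5265502929688, 132.6370086669922), (171.29884338378906, 201.6060791015625), 8.862785339355469)
stud [0.53890422 0.13183531 0.10120506] [0.53919875 0.13111142 0.10077005] [0.54615323 0.1380833  0.10377386] 29
strap 323 [0.60396271 0.1191045  0.10041652] [0.64007506 0.1691735  0.20176408] [0.63273764 0.14575358 0.19543489]
mug [0.533 0.288 0.015] [0.618 0.382 0.093]
stamp [ 0.42  -0.172  0.015] [ 0.465 -0.107  0.074]
box [0.675 0.245 0.015] [0.838 0.412 0.069]
press [ 0.556 -0.339  0.015] [ 0.847 -0.035  0.536]
orange [ 0.723 -0.111  0.021] [ 0.798 -0.035  0.07 ]
```

View pics/c1.png

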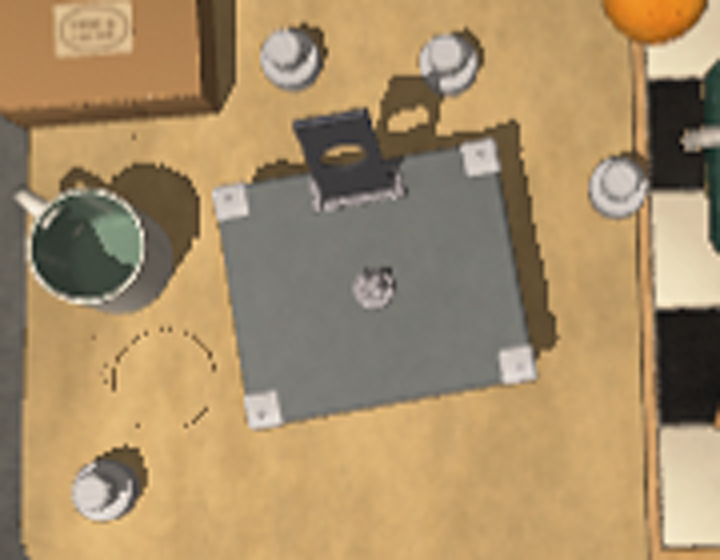

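The crop shows the chosen cap at (100,492), the front-left one with r = 0.525, which is nearest to the base. The stud at (373,287) measures within 1 mm of where the case pose puts it, and the case yaw is about 8.9°. The strap leans back at about 1.85 rad.

```bash
cat >> h.py <<'E'
def go(*W,yaw=None):
    "shift in tool axes from the current pose through world TCP waypoints; yaw = tool x heading, deg, turned first"
    o=get_obs(); R=rot(o); p=np.array(o["eef_pos"]); h=np.degrees(np.arctan2(R[1,0],R[0,0])); print("p",p.round(4),"head",h.round(2),"tilt",np.degrees(np.arccos(-R[2,2])).round(2))
    if yaw is not None:
        a=np.radians(yaw); print("wz",round(h-yaw,2)); R=np.array([[np.cos(a),np.sin(a),0],[np.sin(a),-np.cos(a),0],[0,0,-1]])
    for w in W:
        print(w,"->",(R.T@(np.array(w)-p)*1000).round(1),"mm"); p=np.array(w)
E
python3 - <<'E'
from h import *
import station
print([ (k,getattr(station,k)) for k in dir(station) if not k.startswith("__") and not callable(getattr(station,k))], 'finger_overhang' in dir(station))
go((.43,-.30,.27),(.43,.0,.27),(.45,.11,.27),(.675,.153,.27),yaw=8.9)
E
```

```text
[('finger_overhang', 0.025)] True
p [ 0.2519 -0.6257  0.2554] head 21.93 tilt 0.1
wz 13.03
(0.43, -0.3, 0.27) -> [ 226.3 -294.2  -14.6] mm
(0.43, 0.0, 0.27) -> [  46.4 -296.4    0. ] mm
(0.45, 0.11, 0.27) -> [  36.8 -105.6    0. ] mm
(0.675, 0.153, 0.27) -> [228.9  -7.7   0. ] mm
```

Emit:
drive_tool([
  {"wz": 6.5,"claw": 0},
  {"wz": 6.5,"dz": -0.015},
  {"dx": 0.038,"dy": -0.049},
  {"dx": 0.038,"dy": -0.049},
  {"dx": 0.038,"dy": -0.049},
  {"dx": 0.038,"dy": -0.049},
  {"dx": 0.038,"dy": -0.049},
  {"dx": 0.036,"dy": -0.049},
  {"dx": 0.008,"dy": -0.049},
  {"dx": 0.008,"dy": -0.049},
  {"dx": 0.008,"dy": -0.049},
  {"dx": 0.008,"dy": -0.049},
  {"dx": 0.008,"dy": -0.049},
  {"dx": 0.006,"dy": -0.051},
  {"dx": 0.012,"dy": -0.035},
  {"dx": 0.012,"dy": -0.035},
  {"dx": 0.012,"dy": -0.035},
  {},
  {},
], newtons=30)

```text
schema error: expected keys claw, dx, dy, dz, wx, wy, wz
```

```bash
python3 - <<'E'
from h import *
o=get_obs(); print(o["t"],o["q"].round(2),o["contact_force"])
go((.675,.153,.27),(.675,.153,.195),yaw=8.9)
# strap angle & hinge frame from top view now
E
```

```text
0.1 [ 1.08  0.48  0.02  1.56 -0.01  1.11 -0.08] [-1.00535633  0.78659741 -0.78242227]
p [ 0.2519 -0.6257  0.2554] head 21.93 tilt 0.1
wz 13.03
(0.675, 0.153, 0.27) -> [ 538.5 -703.9  -14.6] mm
(0.675, 0.153, 0.195) -> [ 0.  0. 75.] mm
```

Emit:
drive_tool([
  {"claw": 0,"dx": 0,"dy": 0,"dz": 0,"wx": 0,"wy": 0,"wz": 6.5},
  {"claw": 0,"dx": 0,"dy": 0,"dz": -0.015,"wx": 0,"wy": 0,"wz": 6.5},
  {"claw": 0,"dx": 0.038,"dy": -0.049,"dz": 0,"wx": 0,"wy": 0,"wz": 0},
  {"claw": 0,"dx": 0.038,"dy": -0.049,"dz": 0,"wx": 0,"wy": 0,"wz": 0},
  {"claw": 0,"dx": 0.038,"dy": -0.049,"dz": 0,"wx": 0,"wy": 0,"wz": 0},
  {"claw": 0,"dx": 0.038,"dy": -0.049,"dz": 0,"wx": 0,"wy": 0,"wz": 0},
  {"claw": 0,"dx": 0.038,"dy": -0.049,"dz": 0,"wx": 0,"wy": 0,"wz": 0},
  {"claw": 0,"dx": 0.036,"dy": -0.049,"dz": 0,"wx": 0,"wy": 0,"wz": 0},
  {"claw": 0,"dx": 0.008,"dy": -0.049,"dz": 0,"wx": 0,"wy": 0,"wz": 0},
  {"claw": 0,"dx": 0.008,"dy": -0.049,"dz": 0,"wx": 0,"wy": 0,"wz": 0},
  {"claw": 0,"dx": 0.008,"dy": -0.049,"dz": 0,"wx": 0,"wy": 0,"wz": 0},
  {"claw": 0,"dx": 0.008,"dy": -0.049,"dz": 0,"wx": 0,"wy": 0,"wz": 0},
  {"claw": 0,"dx": 0.008,"dy": -0.049,"dz": 0,"wx": 0,"wy": 0,"wz": 0},
  {"claw": 0,"dx": 0.006,"dy": -0.051,"dz": 0,"wx": 0,"wy": 0,"wz": 0},
  {"claw": 0,"dx": 0.012,"dy": -0.035,"dz": 0,"wx": 0,"wy": 0,"wz": 0},
  {"claw": 0,"dx": 0.012,"dy": -0.035,"dz": 0,"wx": 0,"wy": 0,"wz": 0},
  {"claw": 0,"dx": 0.012,"dy": -0.035,"dz": 0,"wx": 0,"wy": 0,"wz": 0},
  {"claw": 0,"dx": 0,"dy": 0,"dz": 0,"wx": 0,"wy": 0,"wz": 0},
], newtons=30)

```text
t: 2.35
eef_pos: [0.4483, 0.1111, 0.2712]
tool_rot: [-0.001, 0.997, 0.08, -0.0]
contact_force: [0.1, -0.9, -0.3]
gripper_width: 0.0
grasp_force: 0.0
```

```bash
python3 - <<'E'
from h import *
o=get_obs(); print(o["t"],o["q"].round(2),o["contact_force"])
go((.675,.153,.27),(.675,.153,.195),yaw=8.9)
E
```

```text
2.35 [ 0.04  0.14 -0.45  2.    0.07  1.02 -1.86] [ 0.07720103 -0.93732965 -0.28644512]
p [0.4483 0.1111 0.2712] head 9.22 tilt 0.07
wz 0.32
(0.675, 0.153, 0.27) -> [230.4  -6.3   1.2] mm
(0.675, 0.153, 0.195) -> [ 0.  0. 75.] mm
```

Emit:
drive_tool([
  {"claw": 0,"dx": 0.046,"dy": -0.001,"dz": 0,"wx": 0,"wy": 0,"wz": 0.3},
  {"claw": 0,"dx": 0.046,"dy": -0.001,"dz": 0,"wx": 0,"wy": 0,"wz": 0},
  {"claw": 0,"dx": 0.046,"dy": -0.001,"dz": 0,"wx": 0,"wy": 0,"wz": 0},
  {"claw": 0,"dx": 0.046,"dy": -0.001,"dz": 0,"wx": 0,"wy": 0,"wz": 0},
  {"claw": 0,"dx": 0.046,"dy": -0.002,"dz": 0,"wx": 0,"wy": 0,"wz": 0},
  {"claw": 0,"dx": 0,"dy": 0,"dz": 0,"wx": 0,"wy": 0,"wz": 0},
  {"claw": 0,"dx": 0,"dy": 0,"dz": 0.025,"wx": 0,"wy": 0,"wz": 0},
  {"claw": 0,"dx": 0,"dy": 0,"dz": 0.025,"wx": 0,"wy": 0,"wz": 0},
  {"claw": 0,"dx": 0,"dy": 0,"dz": 0.023,"wx": 0,"wy": 0,"wz": 0},
  {"claw": 0,"dx": 0,"dy": 0,"dz": 0,"wx": 0,"wy": 0,"wz": 0},
])

```text
t: 3.6
eef_pos: [0.6729, 0.1472, 0.1963]
tool_rot: [0.001, 0.997, 0.075, -0.002]
contact_force: [-0.6, 0.6, -0.5]
gripper_width: -0.002
grasp_force: 0.0
```

```bash
python3 - <<'E'
from h import *
o=get_obs(); print(o["t"],o["contact_force"])
hg=np.array([.6038,.1418,.083]);a=np.radians(8.86); ex=np.array([np.cos(a),np.sin(a),0])
W=[tuple((hg+ex*(X+.011)+[0,0,Z+.025]).round(4)) for X,Z in[(.002,.09),(-.034,.09),(-.061,.079),(-.083,.057),(-.1,.0315),(-.106,.012),(-.106,-.002)]]
go(*W)
im,d=read_camera("scene"); cv2.imwrite("pics/s2.png",cv2.resize(im[120:290,100:320,::-1],None,fx=3,fy=3))
E
```

```text
3.6 [-0.59892141  0.57796787 -0.50325032]
p [0.6729 0.1472 0.1963] head 8.6 tilt 0.29
(np.float64(0.6166), np.float64(0.1438), np.float64(0.198)) -> [-56.2  -5.   -1.5] mm
(np.float64(0.5811), np.float64(0.1383), np.float64(0.198)) -> [-35.9   0.1   0.2] mm
(np.float64(0.5544), np.float64(0.1341), np.float64(0.187)) -> [-27.    0.1  11.1] mm
(np.float64(0.5327), np.float64(0.1307), np.float64(0.165)) -> [-21.9   0.1  22.1] mm
(np.float64(0.5159), np.float64(0.1281), np.float64(0.1395)) -> [-16.9   0.   25.6] mm
(np.float64(0.5099), np.float64(0.1272), np.float64(0.12)) -> [-6.  -0.  19.5] mm
(np.float64(0.5099), np.float64(0.1272), np.float64(0.106)) -> [ 0.1 -0.  14. ] mm
```

View pics/s2.png

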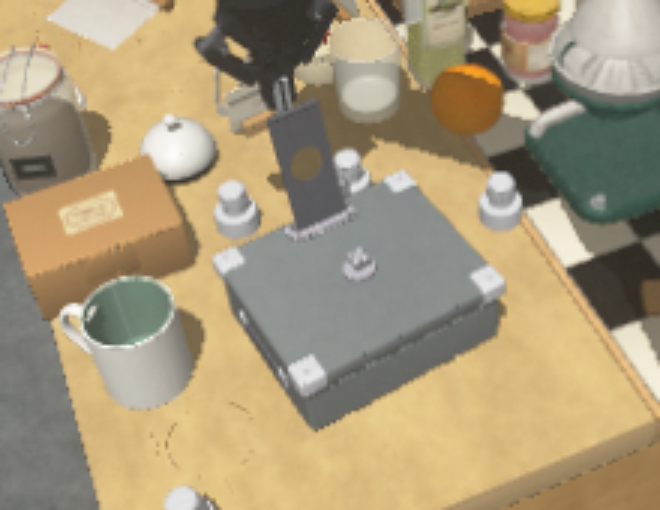

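The fingers are behind the strap at (285,95) in the crop, clear of everything else. Next I'll sweep the strap down.

Emit:
drive_tool([
  {"claw": 0,"dx": -0.014,"dy": -0.005,"dz": -0.002,"wx": 0,"wy": 0,"wz": -0.2},
  {"claw": 0,"dx": -0.014,"dy": 0,"dz": 0,"wx": 0,"wy": 0,"wz": 0},
  {"claw": 0,"dx": -0.014,"dy": 0,"dz": 0,"wx": 0,"wy": 0,"wz": 0},
  {"claw": 0,"dx": -0.014,"dy": 0,"dz": 0,"wx": 0,"wy": 0,"wz": 0},
  {"claw": 0,"dx": -0.012,"dy": 0,"dz": 0,"wx": 0,"wy": 0,"wz": 0},
  {"claw": 0,"dx": -0.012,"dy": 0,"dz": 0,"wx": 0,"wy": 0,"wz": 0},
  {"claw": 0,"dx": -0.012,"dy": 0,"dz": 0,"wx": 0,"wy": 0,"wz": 0},
  {"claw": 0,"dx": -0.013,"dy": 0,"dz": 0.005,"wx": 0,"wy": 0,"wz": 0},
  {"claw": 0,"dx": -0.014,"dy": 0,"dz": 0.006,"wx": 0,"wy": 0,"wz": 0},
  {"claw": 0,"dx": -0.011,"dy": 0,"dz": 0.011,"wx": 0,"wy": 0,"wz": 0},
  {"claw": 0,"dx": -0.011,"dy": 0,"dz": 0.011,"wx": 0,"wy": 0,"wz": 0},
  {"claw": 0,"dx": -0.009,"dy": 0,"dz": 0.013,"wx": 0,"wy": 0,"wz": 0},
  {"claw": 0,"dx": -0.008,"dy": 0,"dz": 0.013,"wx": 0,"wy": 0,"wz": 0},
  {"claw": 0,"dx": -0.003,"dy": 0,"dz": 0.01,"wx": 0,"wy": 0,"wz": 0},
  {"claw": 0,"dx": -0.003,"dy": 0,"dz": 0.01,"wx": 0,"wy": 0,"wz": 0},
  {"claw": 0,"dx": 0,"dy": 0,"dz": 0.007,"wx": 0,"wy": 0,"wz": 0},
  {"claw": 0,"dx": 0,"dy": 0,"dz": 0.005,"wx": 0,"wy": 0,"wz": 0},
  {"claw": 0,"dx": 0,"dy": 0,"dz": 0,"wx": 0,"wy": 0,"wz": 0},
  {"claw": 0,"dx": 0,"dy": 0,"dz": 0,"wx": 0,"wy": 0,"wz": 0},
])

```text
t: 6.02
eef_pos: [0.5121, 0.1288, 0.1099]
tool_rot: [0.0, 0.997, 0.077, -0.0]
contact_force: [-4.1, -1.6, 7.5]
gripper_width: -0.0
grasp_force: 4.2
```

```bash
python3 - <<'E'
from h import *
o=get_obs(); print(o["t"],o["contact_force"])
go((.5099,.1272,.106))
im,d=read_camera("scene"); C=cam("scene"); P=allcloud(C,d)
hg=np.array([.6038,.1418,0]);a=np.radians(8.86); ex=np.array([np.cos(a),np.sin(a),0]); ey=np.array([-np.sin(a),np.cos(a),0])
X=(P-hg)@ex; Y=(P-hg)@ey; Z=P[...,2]
for lo,hi in[(-.05,-.01),(-.117,-.05)]:
  m=(X>lo)&(X<hi)&(abs(Y)<.02)&(Z>.07); print(lo,m.sum(),np.nanpercentile(Z[m],[5,25,50,75,95]).round(4))
m=(X>-.12)&(X<-.02)&(Y>.03)&(Y<.08)&(Z>.07);print("lid",np.nanmedian(Z[m]))
E
```

```text
6.025 [-4.13337238 -1.625239    7.46014363]
p [0.5121 0.1288 0.1099] head 8.83 tilt 0.03
(0.5099, 0.1272, 0.106) -> [-2.4  1.2  3.9] mm
-0.05 20 [0.0838 0.0846 0.0851 0.0857 0.0867]
-0.117 535 [0.0842 0.0944 0.1368 0.1718 0.3718]
lid 0.2886750938449304
```

Emit:
drive_tool([
  {"claw": 0,"dx": 0,"dy": 0,"dz": 0.003,"wx": 0,"wy": 0,"wz": 0},
  {"claw": 0,"dx": 0,"dy": 0,"dz": 0.002,"wx": 0,"wy": 0,"wz": 0},
  {"claw": 0,"dx": 0,"dy": 0,"dz": 0,"wx": 0,"wy": 0,"wz": 0},
  {"claw": 0,"dx": 0,"dy": 0,"dz": 0,"wx": 0,"wy": 0,"wz": 0},
  {"claw": 0,"dx": 0,"dy": 0,"dz": -0.015,"wx": 0,"wy": 0,"wz": 0},
  {"claw": 0,"dx": 0,"dy": 0,"dz": -0.05,"wx": 0,"wy": 0,"wz": 0},
  {"claw": 0,"dx": 0,"dy": 0,"dz": -0.05,"wx": 0,"wy": 0,"wz": 0},
  {"claw": 0.05,"dx": -0.04,"dy": 0,"dz": 0,"wx": 0,"wy": 0,"wz": 0},
  {"claw": 0.05,"dx": -0.02,"dy": -0.05,"dz": 0,"wx": 0,"wy": 0,"wz": 0},
  {"claw": 0.05,"dx": -0.01,"dy": -0.05,"dz": 0,"wx": 0,"wy": 0,"wz": 0},
  {"claw": 0.05,"dx": 0,"dy": -0.05,"dz": 0,"wx": 0,"wy": 0,"wz": 0},
  {"claw": 0.05,"dx": 0,"dy": 0,"dz": 0,"wx": 0,"wy": 0,"wz": 0},
])

```text
t: 7.58
eef_pos: [0.4187, 0.2707, 0.2198]
tool_rot: [-0.002, 0.997, 0.08, 0.0]
contact_force: [-0.4, -0.4, 0.4]
gripper_width: 0.587
grasp_force: 0.0
```

```bash
python3 - <<'E'
from h import *
o=get_obs(); print(o["t"],o["contact_force"],o["gripper_width"])
hg=np.array([.6038,.1418,0]);a=np.radians(8.86); ex=np.array([np.cos(a),np.sin(a),0]); ey=np.array([-np.sin(a),np.cos(a),0])
for n in("scene","top"):
  im,d=read_camera(n); C=cam(n); P=allcloud(C,d)
  X=(P-hg)@ex; Y=(P-hg)@ey; Z=P[...,2]
  for lo,hi in[(-.04,-.01),(-.114,-.086)]:
    m=(X>lo)&(X<hi)&(abs(Y)<.02)&(Z>.07)&(Z<.2); print(n,lo,m.sum(),np.nanmedian(Z[m]).round(4))
  m=(abs(X+.065)<.02)&(abs(Y)<.02)&(Z>.093)&(Z<.12); Q=P[m]; print("stud",((Q.min(0)+Q.max(0))/2).round(4),Q.mean(0).round(4),np.ptp(Q,axis=0))
  K,k1,R,p=C
  for r in(0.0,):
    m=(np.hypot(P[...,0]-.405,P[...,1]-.3336)<.03)&(Z>.04)&(Z<.06); Q=P[m]; print("cap",((Q.min(0)+Q.max(0))/2).round(4),np.ptp(Q,axis=0).round(4),len(Q))
  cv2.imwrite(f"pics/v_{n}.png",im[:,:,::-1])
go((.4055,.3336,.20))
E
```

```text
7.575 [-0.40024097 -0.38561761  0.44308306] 0.5865532023413127
scene -0.04 118 0.0853
scene -0.114 134 0.0852
stud [0.5383 0.1301 0.0998] [0.538  0.1303 0.1009] [0.01533654 0.01428147 0.00880805]
cap [0.4048 0.3334 0.0475] [0.0275 0.0286 0.0146] 120
top -0.04 155 0.0849
top -0.114 148 0.085
stud [0.5392 0.1314 0.1007] [0.5389 0.1319 0.1011] [0.01434529 0.01429243 0.00915088]Traceback (most recent call last):
  File "<stdin>", line 12, in <module>
    return umr_minimum(a, axis, None, out, keepdims, initial, where)
ValueError: zero-size array to reduction operation minimum which has no identity
```

```bash
python3 - <<'E'
from h import *
a=cv2.imread("pics/v_scene.png")[140:320,110:330]; cv2.imwrite("pics/v1.png",cv2.resize(a,None,fx=3,fy=3))
E
```

```text
(no output)
```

View pics/v1.png

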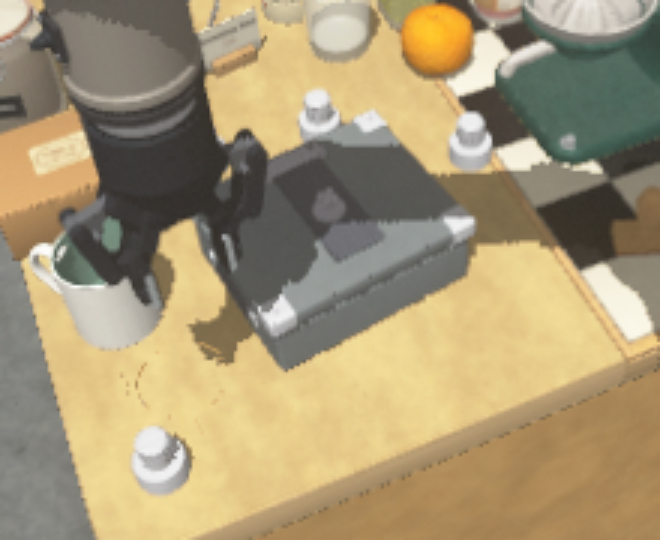

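The strap is flat (top face 0.085 at both ends), lying round the stud at (327,205) in the crop. The cap at (158,460) is undisturbed.

Emit:
drive_tool([
  {"claw": 0.05,"dx": -0.001,"dy": -0.032,"dz": 0.01,"wx": 0,"wy": 0,"wz": 0.3},
  {"claw": 0.05,"dx": -0.002,"dy": -0.032,"dz": 0.01,"wx": 0,"wy": 0,"wz": 0},
  {"claw": 0.05,"dx": 0,"dy": 0,"dz": 0.03,"wx": 0,"wy": 0,"wz": 0},
  {"claw": 0.05,"dx": 0,"dy": 0,"dz": 0,"wx": 0,"wy": 0,"wz": 0},
  {"claw": 0.05,"dx": 0,"dy": 0,"dz": 0,"wx": 0,"wy": 0,"wz": 0},
])

```text
t: 8.3
eef_pos: [0.4082, 0.328, 0.1699]
tool_rot: [0.0, 0.997, 0.073, 0.0]
contact_force: [0.2, 0.1, -0.9]
gripper_width: 0.586
grasp_force: 0.0
```

```bash
python3 - <<'E'
from h import *
o=get_obs(); im,d=read_camera("wrist"); C=cam("wrist",o); P=allcloud(C,d); Z=P[...,2]
print(o["eef_pos"], C[3], C[2][:,2])
m=(np.hypot(P[...,0]-.405,P[...,1]-.3336)<.03)
for lo,hi in((.045,.056),(.017,.026)):
  Q=P[m&(Z>lo)&(Z<hi)]; c=((Q.min(0)+Q.max(0))/2); print("cap",len(Q),c.round(4),Q.mean(0).round(4),np.ptp(Q,axis=0).round(4)) if len(Q) else print(0)
cv2.imwrite("pics/w1.png",im[:,:,::-1])
go((.4055,.3336,.042),yaw=8.86)
E
```

```text
[0.40820108 0.32802904 0.16987443] [0.49180367 0.34067852 0.28757178] [-0.32190026 -0.04877781 -0.94551623]
cap 658 [0.4064 0.3343 0.0486] [0.4068 0.3343 0.0494] [0.0267 0.0266 0.0069]
cap 718 [0.4081 0.3339 0.0215] [0.4139 0.3346 0.0217] [0.039  0.0432 0.0089]
p [0.4083 0.3284 0.1703] head 8.42 tilt 0.08
wz -0.44
(0.4055, 0.3336, 0.042) -> [ -2.   -5.6 128.3] mm
```

View pics/w1.png

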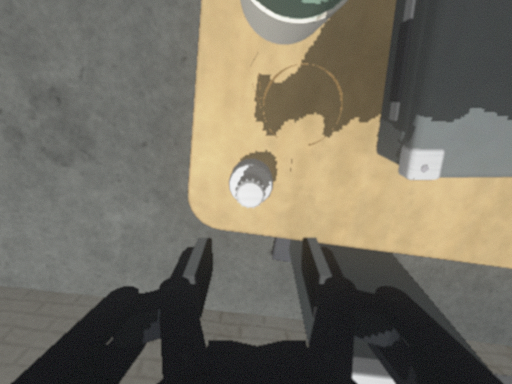

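The wrist picture shows the cap at (250,187), measured at (0.406, 0.334), within 1–2 mm of the other two views. I'll descend and grip the knob.

Emit:
drive_tool([
  {"claw": 0.05,"dx": -0.0014,"dy": -0.0059,"dz": 0.02,"wx": 0,"wy": 0,"wz": -0.4},
  {"claw": 0.05,"dx": 0,"dy": 0,"dz": 0.03,"wx": 0,"wy": 0,"wz": 0},
  {"claw": 0.05,"dx": 0,"dy": 0,"dz": 0.03,"wx": 0,"wy": 0,"wz": 0},
  {"claw": 0.05,"dx": 0,"dy": 0,"dz": 0.02,"wx": 0,"wy": 0,"wz": 0},
  {"claw": 0.05,"dx": 0,"dy": 0,"dz": 0.01,"wx": 0,"wy": 0,"wz": 0},
  {"claw": 0.05,"dx": 0,"dy": 0,"dz": 0.008,"wx": 0,"wy": 0,"wz": 0},
  {"claw": 0.05,"dx": 0,"dy": 0,"dz": 0,"wx": 0,"wy": 0,"wz": 0},
  {"claw": 0.05,"dx": 0,"dy": 0,"dz": 0,"wx": 0,"wy": 0,"wz": 0},
], newtons=60)

```text
t: 9.35
eef_pos: [0.4054, 0.335, 0.0519]
tool_rot: [-0.0, 0.997, 0.078, 0.0]
contact_force: [-0.6, 0.4, 0.7]
gripper_width: 0.588
grasp_force: 0.0
```

```bash
python3 - <<'E'
from h import *
o=get_obs(); print(o["contact_force"]); go((.406,.334,.05),yaw=8.86)
im,d=read_camera("scene"); cv2.imwrite("pics/g1.png",cv2.resize(im[220:340,90:250,::-1],None,fx=4,fy=4))
E
```

```text
[-0.57489687  0.42298925  0.68932837]
p [0.4054 0.335  0.0519] head 8.93 tilt 0.07
wz 0.07
(0.406, 0.334, 0.05) -> [0.4 1.1 1.9] mm
```

View pics/g1.png

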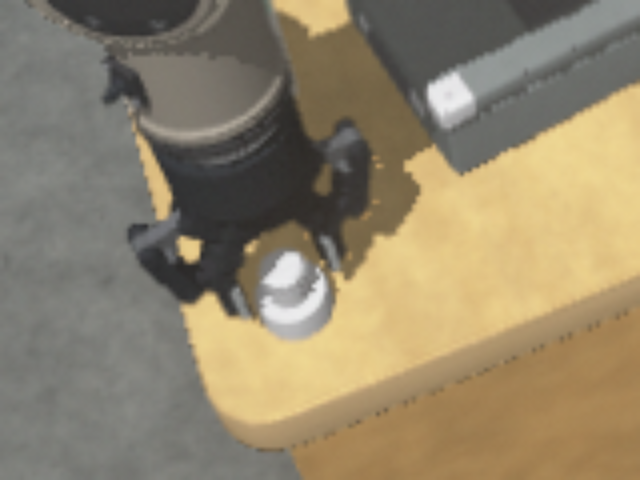

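The fingers at (240,300) and (335,265) straddle the knob at (290,270). Closing.

Emit:
drive_tool([
  {"claw": 0.03,"dx": 0,"dy": 0,"dz": 0.001,"wx": 0,"wy": 0,"wz": 0},
  {"claw": 0.015,"dx": 0,"dy": 0,"dz": 0,"wx": 0,"wy": 0,"wz": 0},
  {"claw": 0.0,"dx": 0,"dy": 0,"dz": 0,"wx": 0,"wy": 0,"wz": 0},
  {"claw": 0.0,"dx": 0,"dy": 0,"dz": 0,"wx": 0,"wy": 0,"wz": 0},
  {"claw": 0.0,"dx": 0,"dy": 0,"dz": 0,"wx": 0,"wy": 0,"wz": 0},
  {"claw": 0.0,"dx": 0,"dy": 0,"dz": -0.01,"wx": 0,"wy": 0,"wz": 0},
  {"claw": 0.0,"dx": 0,"dy": 0,"dz": -0.02,"wx": 0,"wy": 0,"wz": 0},
  {"claw": 0.0,"dx": 0,"dy": 0,"dz": -0.04,"wx": 0,"wy": 0,"wz": 0},
  {"claw": 0.0,"dx": 0,"dy": 0,"dz": -0.04,"wx": 0,"wy": 0,"wz": 0},
  {"claw": 0.0,"dx": 0,"dy": 0,"dz": -0.03,"wx": 0,"wy": 0,"wz": 0},
  {"claw": 0.0,"dx": 0,"dy": 0,"dz": 0,"wx": 0,"wy": 0,"wz": 0},
  {"claw": 0.0,"dx": 0,"dy": 0,"dz": 0,"wx": 0,"wy": 0,"wz": 0},
], newtons=70)

```text
t: 10.9
eef_pos: [0.4047, 0.3341, 0.1898]
tool_rot: [0.0, 0.997, 0.078, -0.0]
contact_force: [0.2, -0.8, -1.2]
gripper_width: 0.28
grasp_force: 68.7
```

```bash
python3 - <<'E'
from h import *
o=get_obs(); print(o["contact_force"],o["gripper_width"]*.0854); go((.5393,.1318,.19),yaw=8.86)
R=rot(o);p=o["eef_pos"]
for n in("wrist","scene","top"):
  o=get_obs(); im,d=read_camera(n); np.savez(f"held_{n}.npz",im=im,d=d); P=(allcloud(cam(n,o),d)-o["eef_pos"])@rot(o)
  m=(np.hypot(P[...,0],P[...,1])<.03)
  H=P[m]; H=H[(H[:,2]>.0)&(H[:,2]<.07)]; print(n,len(H))
  for lo in np.arange(0,.06,.006):
    Q=H[(H[:,2]>=lo)&(H[:,2]<lo+.006)]
    if len(Q)>3: print(lo.round(3),len(Q),Q.min(0).round(4),Q.max(0).round(4))
cv2.imwrite("pics/h.png",np.hstack([np.load("held_wrist.npz")["im"][100:384,100:400,::-1],cv2.resize(np.load("held_scene.npz")["im"][180:322,90:240,::-1],(300,284))]))
E
```

```text
[ 0.22368415 -0.83425897 -1.20251377] 0.02389629103210043
p [0.4047 0.3341 0.1898] head 8.92 tilt 0.06
wz 0.06
(0.5393, 0.1318, 0.19) -> [ 1.018e+02  2.206e+02 -2.000e-01] mm
wrist 5703
0.0 2283 [-0.0138 -0.0258  0.    ] [0.0147 0.0252 0.006 ]
0.006 593 [ 0.0042 -0.0258  0.006 ] [0.0145 0.0251 0.012 ]
0.012 490 [ 0.0062 -0.0256  0.012 ] [0.0143 0.0252 0.018 ]
0.018 261 [ 0.0044 -0.0238  0.018 ] [0.0131 0.0217 0.0239]
0.024 1144 [ 0.0035 -0.021   0.024 ] [0.0222 0.0204 0.03  ]
0.03 395 [ 0.0001 -0.0218  0.03  ] [0.0223 0.0214 0.036 ]
0.036 235 [ 0.0046 -0.0217  0.036 ] [0.0225 0.0209 0.042 ]
0.042 213 [ 0.0053 -0.0214  0.0421] [0.0224 0.021  0.048 ]
0.048 89 [ 0.0063 -0.0206  0.048 ] [0.0222 0.0206 0.0515]
scene 424
0.0 107 [-0.0132 -0.0242  0.    ] [0.0105 0.0256 0.0059]
0.006 41 [-0.0142 -0.0232  0.0063] [-0.0065  0.0262  0.0115]
0.012 38 [-0.0137 -0.0221  0.012 ] [-0.0062  0.0253  0.0174]
0.018 24 [-0.0142 -0.0173  0.0184] [-0.0066  0.0178  0.0237]
0.024 86 [-0.0225 -0.018   0.024 ] [-0.0037  0.0222  0.0299]
0.03 50 [-0.0232 -0.0195  0.03  ] [0.0007 0.0227 0.0359]
0.036 31 [-0.0234 -0.0186  0.036 ] [-0.0069  0.02    0.0419]
0.042 38 [-0.0227 -0.0191  0.0421] [-0.0035  0.0223  0.0479]
0.048 9 [-0.0225 -0.0189  0.0481] [-0.0049  0.0157  0.0504]
top 62
0.024 29 [-0.0202 -0.0078  0.026 ] [0.0208 0.0177 0.0299]
0.03 18 [-0.0211 -0.0096  0.0301] [0.0213 0.0167 0.0353]
0.036 5 [-0.0185  0.0089  0.037 ] [0.0198 0.0162 0.041 ]
```

View pics/h.png

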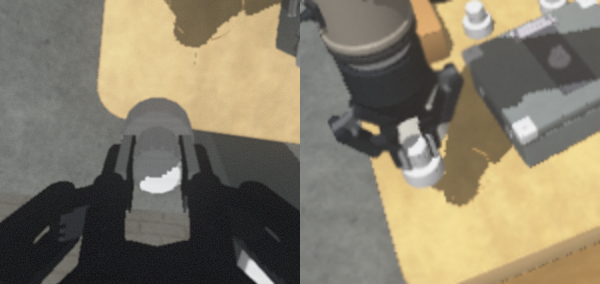

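The cap is held upright and centred in the fingers: its flange is ±21–22 mm about the TCP and its underside is 51 mm ahead. I'll go short of the stud and measure it with the wrist camera.

Emit:
drive_tool([
  {"claw": 0,"dx": 0.0,"dy": 0.02,"dz": 0,"wx": 0,"wy": 0,"wz": 0.1},
  {"claw": 0,"dx": 0.008,"dy": 0.04,"dz": 0,"wx": 0,"wy": 0,"wz": 0},
  {"claw": 0,"dx": 0.008,"dy": 0.04,"dz": 0,"wx": 0,"wy": 0,"wz": 0},
  {"claw": 0,"dx": 0.008,"dy": 0.04,"dz": 0,"wx": 0,"wy": 0,"wz": 0},
  {"claw": 0,"dx": 0.008,"dy": 0.04,"dz": 0,"wx": 0,"wy": 0,"wz": 0},
  {"claw": 0,"dx": 0.008,"dy": 0.04,"dz": 0,"wx": 0,"wy": 0,"wz": 0},
  {"claw": 0,"dx": 0,"dy": 0,"dz": 0,"wx": 0,"wy": 0,"wz": 0},
  {"claw": 0,"dx": 0,"dy": 0,"dz": 0,"wx": 0,"wy": 0,"wz": 0},
  {"claw": 0,"dx": 0,"dy": 0,"dz": 0,"wx": 0,"wy": 0,"wz": 0},
])

```text
t: 12.18
eef_pos: [0.4779, 0.1243, 0.1902]
tool_rot: [-0.0, 0.997, 0.078, -0.0]
contact_force: [-0.4, 0.0, -0.2]
gripper_width: 0.278
grasp_force: 68.8
```

```bash
python3 - <<'E'
from h import *
hg=np.array([.6038,.1418,0]);a=np.radians(8.86); ex=np.array([np.cos(a),np.sin(a),0]); ey=np.array([-np.sin(a),np.cos(a),0])
o=get_obs(); im,d=read_camera("wrist"); C=cam("wrist",o); P=allcloud(C,d); Z=P[...,2]
m=np.hypot(P[...,0]-.539,P[...,1]-.1315)<.02
for lo,hi in((.1,.106),(.093,.1),(.089,.1),(.0855,.09)):
  Q=P[m&(Z>lo)&(Z<hi)]; print(lo,len(Q),((Q.min(0)+Q.max(0))/2).round(4),Q.mean(0).round(4),np.ptp(Q,axis=0).round(4))
X=(P-hg)@ex; Y=(P-hg)@ey
lid=(X>-.16)&(X<.03)&(abs(Y)<.12)&(Z>.07)&(Z<.09); print("lid z",np.median(Z[lid]), "Yspan",np.percentile(Y[lid],[.5,99.5]),"Xspan",np.percentile(X[lid],[.5,99.5]))
v,u=np.where(m&(Z>.086)&(Z<.106)); print(u.min(),u.max(),v.min(),v.max())
cv2.imwrite("pics/w3.png",cv2.resize(im[v.min()-30:v.max()+50,u.min()-50:u.max()+50,::-1],None,fx=4,fy=4,interpolation=cv2.INTER_CUBIC)); print(u.min()-50,v.min()-30)
K,k1,R,p=C
go((.5393,.1318,.19),yaw=8.86)
Ph=(P-o["eef_pos"])@rot(o); H=Ph[(np.hypot(Ph[...,0],Ph[...,1])<.03)&(Ph[...,2]>.024)&(Ph[...,2]<.052)]; print("flange",H.min(0),H.max(0))
E
```

```text
0.1 398 [0.5407 0.1313 0.102 ] [0.5411 0.1315 0.1018] [0.0169 0.017  0.004 ]
0.093 44 [0.5407 0.1313 0.0977] [0.5416 0.1317 0.0992] [0.0174 0.0172 0.0047]
0.089 44 [0.5407 0.1313 0.0977] [0.5416 0.1317 0.0992] [0.0174 0.0172 0.0047]
0.0855 653 [0.5391 0.1315 0.0867] [0.5406 0.1313 0.0862] [0.0392 0.0394 0.0025]
lid z 0.08038181283400311 Yspan [-0.09853536  0.09681536] Xspan [-0.1408334   0.01633502]
236 285 97 148
186 67
p [0.4779 0.1244 0.1903] head 8.95 tilt 0.02
wz 0.09
(0.5393, 0.1318, 0.19) -> [61.8  2.1  0.3] mm
flange [ 0.00056583 -0.02176999  0.02401902] [0.02246814 0.02124518 0.05175195]
```

View pics/w3.png

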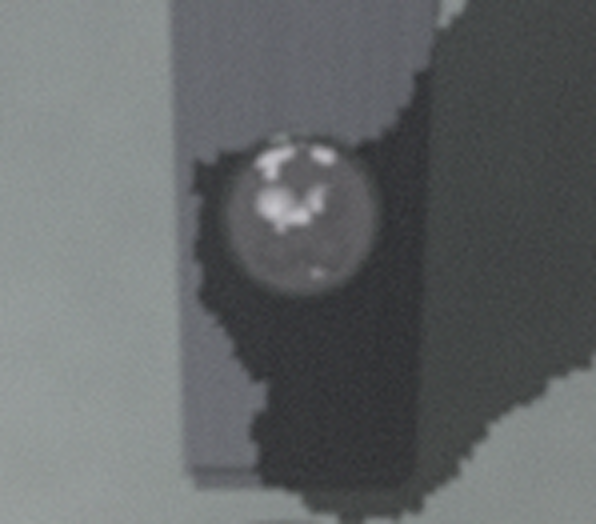

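The wrist crop shows the strap lying round the collar, whose circle is centred at crop (302,217), or about full-image (261.5,121.3).

```bash
python3 - <<'E'
from h import *
o=get_obs(); im,d=read_camera("wrist"); C=cam("wrist",o)
g=cv2.cvtColor(im,cv2.COLOR_RGB2GRAY)
q=onplane(C,[(261.5,121.25),(186+225/4,121.3),(186+380/4,121.3),(261.5,67+137/4),(261.5,67+297/4)],.086); print(q.round(4))
R=rot(o); print("tool frame",((q[0]-o["eef_pos"])@R*1000).round(2), o["eef_pos"].round(4))
# collar top face from depth, plane z .086, brighter than strap: hough circle
crop=cv2.resize(g[80:160,215:310],None,fx=6,fy=6,interpolation=cv2.INTER_CUBIC)
c=cv2.HoughCircles(cv2.GaussianBlur(crop,(0,0),3),cv2.HOUGH_GRADIENT,1.5,50,param1=60,param2=25,minRadius=95,maxRadius=140)
if c is not None:
  for x,y,r in c[0][:3]: 
    px=(215+(x+.5)/6-.5,80+(y+.5)/6-.5); q=onplane(C,[px],.086)[0]; print(px,r/6,q.round(4),((q-o["eef_pos"])@R*1000).round(2))
E
```

```text
[[0.5413 0.1308 0.086 ]
 [0.539  0.1453 0.086 ]
 [0.5436 0.1161 0.086 ]
 [0.5556 0.1332 0.086 ]
 [0.5263 0.1284 0.086 ]]
tool frame [ 63.64   3.52 104.25] [0.4779 0.1244 0.1903]
```

Calibrating on the cap's own before-and-after grip positions puts the stud at about (0.5392, 0.1314). I'll hover above it.

Emit:
drive_tool([
  {"claw": 0,"dx": 0.02,"dy": 0.001,"dz": 0,"wx": 0,"wy": 0,"wz": 0.1},
  {"claw": 0,"dx": 0.02,"dy": 0.001,"dz": 0,"wx": 0,"wy": 0,"wz": 0},
  {"claw": 0,"dx": 0.0216,"dy": 0.0006,"dz": 0,"wx": 0,"wy": 0,"wz": 0},
  {"claw": 0,"dx": 0,"dy": 0,"dz": 0.015,"wx": 0,"wy": 0,"wz": 0},
  {"claw": 0,"dx": 0,"dy": 0,"dz": 0.015,"wx": 0,"wy": 0,"wz": 0},
  {"claw": 0,"dx": 0,"dy": 0,"dz": 0.003,"wx": 0,"wy": 0,"wz": 0},
  {"claw": 0,"dx": 0,"dy": 0,"dz": 0,"wx": 0,"wy": 0,"wz": 0},
  {"claw": 0,"dx": 0,"dy": 0,"dz": 0,"wx": 0,"wy": 0,"wz": 0},
])

```text
t: 13.28
eef_pos: [0.5398, 0.1303, 0.1578]
tool_rot: [-0.0, 0.997, 0.076, 0.0]
contact_force: [0.2, -0.1, -0.3]
gripper_width: 0.279
grasp_force: 68.8
```

```bash
python3 - <<'E'
from h import *
o=get_obs(); print(o["contact_force"]); go((.5392,.1314,.157),yaw=8.86)
s=np.array([.5392,.1314])
for n in("wrist","scene"):
  o=get_obs(); im,d=read_camera(n); P=allcloud(cam(n,o),d)
  H=(P-o["eef_pos"])@rot(o); F=H[(np.hypot(H[...,0],H[...,1])<.03)&(H[...,2]>.03)&(H[...,2]<.0505)]; print(n,"flange",F.min(0).round(4),F.max(0).round(4))
  v,u=np.where((np.hypot(P[...,0]-s[0],P[...,1]-s[1])<.03)&(P[...,2]>.1)&(P[...,2]<.135)); print(u.min(),u.max(),v.min(),v.max())
  cv2.imwrite(f"pics/k_{n}.png",cv2.resize(im[max(0,v.min()-20):v.max()+35,u.min()-30:u.max()+30,::-1],(400,400),interpolation=cv2.INTER_CUBIC))
cv2.imwrite("pics/k.png",np.hstack([cv2.imread("pics/k_wrist.png"),cv2.imread("pics/k_scene.png")]))
E
```

```text
[ 0.21122275 -0.07312101 -0.33241752]
p [0.5398 0.1303 0.1578] head 8.74 tilt 0.04
wz -0.12
(0.5392, 0.1314, 0.157) -> [-0.4 -1.1  0.8] mm
wrist flange [ 0.0002 -0.0219  0.03  ] [0.0224 0.0213 0.0505]
220 293 198 244
scene flange [-0.024  -0.0218  0.03  ] [0.0072 0.0193 0.05  ]
210 227 196 209
```

View pics/k.png

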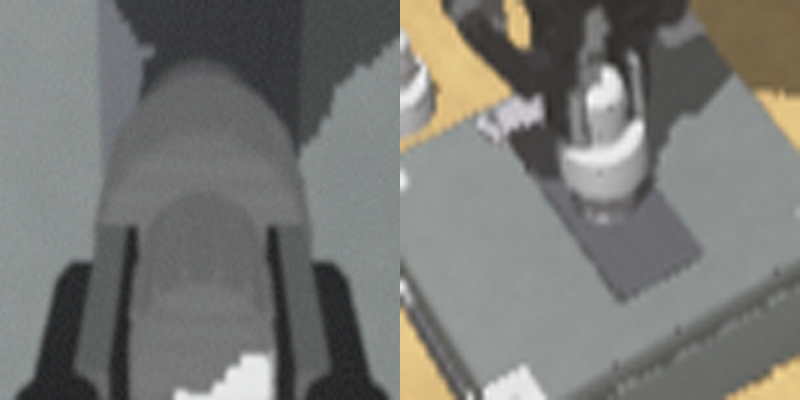

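The cap at (605,170) is right over the collar at (603,210) in the scene crop. I'll make the small correction and lower to where it should meet the balls.

Emit:
drive_tool([
  {"claw": 0,"dx": -0.0004,"dy": -0.001,"dz": 0,"wx": 0,"wy": 0,"wz": -0.1},
  {"claw": 0,"dx": 0,"dy": 0,"dz": 0,"wx": 0,"wy": 0,"wz": 0},
  {"claw": 0,"dx": 0,"dy": 0,"dz": 0.004,"wx": 0,"wy": 0,"wz": 0},
  {"claw": 0,"dx": 0,"dy": 0,"dz": 0.004,"wx": 0,"wy": 0,"wz": 0},
  {"claw": 0,"dx": 0,"dy": 0,"dz": 0.003,"wx": 0,"wy": 0,"wz": 0},
  {"claw": 0,"dx": 0,"dy": 0,"dz": 0,"wx": 0,"wy": 0,"wz": 0},
  {"claw": 0,"dx": 0,"dy": 0,"dz": 0,"wx": 0,"wy": 0,"wz": 0},
])

```text
t: 14.25
eef_pos: [0.5399, 0.1312, 0.1465]
tool_rot: [-0.0, 0.997, 0.077, 0.001]
contact_force: [2.4, 0.2, -0.1]
gripper_width: 0.28
grasp_force: 68.8
```

```bash
python3 - <<'E'
from h import *
o=get_obs(); print(o["contact_force"],o["torque"]); go((.5392,.1314,.137),yaw=8.86)
E
```

```text
[ 2.38344454  0.18715966 -0.09513652] [-0.04742301 -0.82894978  0.0334935 ]
p [0.5399 0.1312 0.1465] head 8.82 tilt 0.09
wz -0.04
(0.5392, 0.1314, 0.137) -> [-0.6 -0.3  9.5] mm
```

The stud pushes the cap toward +x with no vertical load, so the cap sits a little too far to -x. Nudging it.

Emit:
drive_tool([
  {"claw": 0,"dx": 0.0008,"dy": 0,"dz": 0,"wx": 0,"wy": 0,"wz": 0},
  {"claw": 0,"dx": 0,"dy": 0,"dz": 0,"wx": 0,"wy": 0,"wz": 0},
  {"claw": 0,"dx": 0,"dy": 0,"dz": 0.001,"wx": 0,"wy": 0,"wz": 0},
  {"claw": 0,"dx": 0,"dy": 0,"dz": 0,"wx": 0,"wy": 0,"wz": 0},
  {"claw": 0,"dx": 0,"dy": 0,"dz": 0,"wx": 0,"wy": 0,"wz": 0},
])

```text
t: 14.88
eef_pos: [0.5402, 0.1313, 0.1459]
tool_rot: [0.0, 0.997, 0.077, 0.0]
contact_force: [0.8, -0.8, 6.3]
gripper_width: 0.28
grasp_force: 69.4
```

```bash
python3 - <<'E'
from h import *
o=get_obs(); print(o["contact_force"],o["torque"]); go((.5392,.1314,.137),yaw=8.86)
E
```

```text
[ 0.79808033 -0.75549164  6.27438974] [-0.19905318 -0.24131486 -0.04855517]
p [0.5402 0.1313 0.1459] head 8.82 tilt 0.04
wz -0.04
(0.5392, 0.1314, 0.137) -> [-1.  -0.2  8.9] mm
```

Emit:
drive_tool([
  {"claw": 0,"dx": 0,"dy": 0,"dz": 0.002,"wx": 0,"wy": 0,"wz": 0},
  {"claw": 0,"dx": 0,"dy": 0,"dz": 0.002,"wx": 0,"wy": 0,"wz": 0},
  {"claw": 0,"dx": 0,"dy": 0,"dz": 0.002,"wx": 0,"wy": 0,"wz": 0},
  {"claw": 0,"dx": 0,"dy": 0,"dz": 0.002,"wx": 0,"wy": 0,"wz": 0},
  {"claw": 0,"dx": 0,"dy": 0,"dz": 0,"wx": 0,"wy": 0,"wz": 0},
  {"claw": 0,"dx": 0,"dy": 0,"dz": 0,"wx": 0,"wy": 0,"wz": 0},
], newtons=90)

```text
t: 15.62
eef_pos: [0.5392, 0.1311, 0.137]
tool_rot: [0.0, 0.997, 0.077, -0.001]
contact_force: [-1.0, -0.8, 3.0]
gripper_width: 0.274
grasp_force: 88.9
```

```bash
python3 - <<'E'
from h import *
o=get_obs(); print(o["contact_force"],o["torque"]); go((.5392,.1314,.137),yaw=8.86)
E
```

```text
[-1.03183579 -0.79919141  2.97654307] [-0.14078945  0.09745629 -0.03410173]
p [0.5392 0.1311 0.137 ] head 8.83 tilt 0.09
wz -0.03
(0.5392, 0.1314, 0.137) -> [ 0.  -0.3 -0. ] mm
```

The TCP is at 0.137, the predicted home height. Pressing firmly now.

Emit:
drive_tool([
  {"claw": 0,"dx": 0,"dy": 0,"dz": 0.002,"wx": 0,"wy": 0,"wz": 0},
  {"claw": 0,"dx": 0,"dy": 0,"dz": 0.002,"wx": 0,"wy": 0,"wz": 0},
  {"claw": 0,"dx": 0,"dy": 0,"dz": 0.001,"wx": 0,"wy": 0,"wz": 0},
  {"claw": 0,"dx": 0,"dy": 0,"dz": 0,"wx": 0,"wy": 0,"wz": 0},
  {"claw": 0,"dx": 0,"dy": 0,"dz": 0,"wx": 0,"wy": 0,"wz": 0},
  {"claw": 0,"dx": 0,"dy": 0,"dz": 0,"wx": 0,"wy": 0,"wz": 0},
])

```text
t: 16.38
eef_pos: [0.5397, 0.1313, 0.1366]
tool_rot: [0.001, 0.997, 0.077, 0.0]
contact_force: [-15.2, -6.1, 43.3]
gripper_width: 0.277
grasp_force: 93.0
```

```bash
python3 - <<'E'
from h import *
o=get_obs(); print(o["contact_force"],o["torque"]); go((.5392,.1314,.137),yaw=8.86)
for n in("wrist","scene"):
  o=get_obs(); im,d=read_camera(n); P=allcloud(cam(n,o),d)
  F=P[(np.hypot(P[...,0]-.5395,P[...,1]-.1313)<.025)&(P[...,2]>.0875)&(P[...,2]<.112)]; print(n,"flange",F.min(0).round(4),F.max(0).round(4))
E
```

```text
[-15.19664519  -6.12731873  43.2791038 ] [-1.34454706  3.39878413 -0.01339487]
p [0.5397 0.1313 0.1366] head 8.82 tilt 0.13
wz -0.04
(0.5392, 0.1314, 0.137) -> [-0.5 -0.1 -0.4] mm
wrist flange [0.5374 0.1103 0.0875] [0.562  0.1534 0.112 ]
scene flange [0.5152 0.1105 0.0882] [0.5403 0.1519 0.1114]
```

It is on a hard stop at the collar with 43 N, which is more than needed. I'll ease off to a firm push.

Emit:
drive_tool([
  {"claw": 0,"dx": 0,"dy": 0,"dz": -0.0015,"wx": 0,"wy": 0,"wz": 0},
  {"claw": 0,"dx": 0,"dy": 0,"dz": -0.001,"wx": 0,"wy": 0,"wz": 0},
  {"claw": 0,"dx": 0,"dy": 0,"dz": 0,"wx": 0,"wy": 0,"wz": 0},
  {"claw": 0,"dx": 0,"dy": 0,"dz": 0,"wx": 0,"wy": 0,"wz": 0},
  {"claw": 0,"dx": 0,"dy": 0,"dz": 0,"wx": 0,"wy": 0,"wz": 0},
  {"claw": 0,"dx": 0,"dy": 0,"dz": 0,"wx": 0,"wy": 0,"wz": 0},
])

```text
t: 17.23
eef_pos: [0.5395, 0.1312, 0.1368]
tool_rot: [0.001, 0.997, 0.077, -0.0]
contact_force: [-7.1, -2.4, 22.7]
gripper_width: 0.272
grasp_force: 90.8
```

```bash
python3 - <<'E'
from h import *
o=get_obs(); print(o["contact_force"],o["grasp_force"]); go((.5392,.1314,.137),yaw=8.86)
im,d=read_camera("scene"); P=allcloud(cam("scene"),d)
print("flange top z",np.nanmedian(P[...,2][(np.hypot(P[...,0]-.5395,P[...,1]-.1313)<.022)&(P[...,2]>.103)&(P[...,2]<.112)]))
o=get_obs(); print(o["contact_force"])
E
```

```text
[-7.12958881 -2.39633219 22.69416677] 90.79366207122803
p [0.5395 0.1312 0.1368] head 8.83 tilt 0.08
wz -0.03
(0.5392, 0.1314, 0.137) -> [-0.3 -0.2 -0.2] mm
flange top z 0.10802118918889314
[-7.66908167 -2.4352337  22.68825674]
```

The flange top is at 0.108 (collar 0.086 plus the 22 mm flange), so the cap is home, held at 91 N grip and pressed with about 23 N.

```bash
python3 -c "
from station import *
print(hand_in())"
```

```text
the job is handed in; nothing more can be done
None
```

I handed the job in with the strap closed flat and the cap snapped home on the stud, still gripped (about 91 N) and pressed down with about 23 N; `hand_in()` gave no verdict.

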